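# Bring the catch kit to the carved door panel

### The arm

A 6-joint arm with a two-finger parallel gripper is mounted at the origin on the work surface. World frame = base frame: x ahead of the robot, y to its left, z up, the work surface at z = 0. Lengths are in m, angles in rad, forces in N, time in s.
With the tool pointing down it reaches from about 0.375 to 0.9 m from the base axis. Payload 3.1 kg.
Tool frame: the origin (TCP) lies midway between the tips of the shut fingers; the grasp point (between the pads) lies robot.grip_depth behind it (robot.grip_depth is the distance from the TCP to the grasp point, in m); z points along the fingers, y is the line along which they close (so a half turn about z gives the same grasp; the last joint's range is limited). The gripper opens to 87 mm and grips with 3 to 60 N. Pads are 19 mm wide; open, the fingers measure 117 mm over their backs; the gripper's body (75 mm by 190 mm) begins 51 mm behind the grasp point.
Start: joints at [-1.458, 0.527, 1.433, -0, 1.181, -0.178], TCP at [0.18, -0.599, 0.223] pointing down, gripper open.
Joint ranges: [-3.08, 3.08], [-0.75, 2.2], [0.22, 2.44], [-1.43, 4.57], [0, 2.65], [-2.85, 2.85]. Speed limits (rad/s): [2.79, 2.79, 3.14, 3.14, 3.14, 3.14].

### API

Orientations are given as a unit quaternion [x, y, z, w].
In Python, from rig import robot gives the robot as it stands.
- The arm moves only by the tool tcp_steps, called after "Emit:" as name(argument=value, ...), one argument or row to a line, values as JSON. Schema: {"type":"object","properties":{"rows":{"type":"array","items":{"type":"object","properties":{"d":{"type":"array","items":{"type":"number"},"minItems":3,"maxItems":3},"turn":{"type":"number"}},"additionalProperties":false},"minItems":1,"maxItems":20},"jaw":{"type":"number"},"force":{"type":"number"},"only":{"type":"string"},"quiet":{"type":"boolean"},"lines":{"type":"string"}},"required":["rows"],"additionalProperties":false}. rows is a list of rows, 1 to 20 of them, each an object with the fields d (a list: dx, dy, dz in m), turn (a turn about the tool's z in rad); a field left out counts as zero; each row shifts and turns the commanded pose from where the row before left it, along the tool's axes as they then stand; what a row does not reach is not made up. A row lasts 1/12 s, in which the tool goes at most 0.0417 m and 0.125 rad, less where a joint would pass 70% of its speed; a pose out of reach is approached as far as the arm can. jaw is the finger opening in m, set as the call begins (left out keeps the last). The fingers move at their own pace and stop on an object; force is the grip in N (left out, the last holds). Time passes only in rows, so rows that do not move let the fingers close. The tool returns the time, the measured TCP pose, the force, the opening and the grip force at its end. only (a regular expression) keeps the lines of the reply that match it, lines (a string "A,B") keeps lines A to B, and quiet returns only ok. Input that does not fit is refused with a message, and nothing moves.
- robot.get_obs(): the state, without advancing time (a new reading comes with each control period).
- robot.camera(name): name is "scene" or "side" or "wrist"; returns a dict with "img" (480x640x3 uint8, red, green, blue), "fx", "fy", "cx", "cy" (pixels), "k1" (the pictures are not rectified: a ray, as slopes to the right and down, at radius r is drawn at 1 + k1 r^2 times it, then the intrinsics apply), "xyz" and "attitude" of the camera in the world. Camera axes: x right, y down, z forward; pixel columns grow to the right and rows downward; lengths in m; the calibration is good to about 2 mm. A picture is of the moment at which its call begins. There is no depth.
- robot.hand_in(): hands the job in; it is judged then, once.
The state is a dict: "time": time; "q": joint angles; "joint_velocities": joint speeds; "joint_torque": joint torques, N m; "position": TCP position; "tool_rot": TCP orientation; "ft_force": force on the tool from outside, world axes, zero at the start; "moment": the same for the moment, N m; "grip_width": finger opening in m; "grip_force": force on a finger pad.
Only numpy, scipy, OpenCV 4.12 (cv2) and the standard library are available. Lean on these libraries where they do the work, as an engineer would, in place of code of your own. Each camera call takes 0.05 s, during which the arm holds its last target. There are 200 camera calls.

### The job

Take the red-capped tube out of the rack and stand it, fully seated, in the empty hole of the wooden carrying tray. Then lift the tray by its upright handle, without ever letting the loose steel ball roll out of its shallow pocket, carry it over to the carved panel, and finish there still holding it level and still, centred over the rosette with its underside about 10 cm above the panel. Leave the other tubes, the mallet and the chisel where they are.

Things in the scene. Friction and masses are not known exactly. Their poses are not given: they have to be found in the camera images.
- tray: loose wooden carrying tray, 0.24 to 0.39 kg empty, base board 84 mm (x) by 200 mm (y) by 8 mm; origin: centre of its underside, z up, y along its length. At +y a 50 mm square socket block (top 34 mm above the underside) with the tube hole; at -y a green 60 mm square block (top at 18 mm) with the ball pocket; upright handle in the middle. On the bench, at the robot's left.
- tray_handle (a point): grip point of the tray's upright handle, 62 mm above the tray's underside on its middle axis. The handle is a flat wooden fin 16 mm thick (along the tray's x), 40 mm long (along the tray's y), standing from 8 to 80 mm above the underside; pinch it from above across its 16 mm thickness. Axes as the tray's.
- tray_socket (a point): floor centre of the tray's round hole for the tube: 67 mm from the tray's middle along its +y, 10 mm above its underside. The hole is 21 mm in diameter and 24 mm deep, its mouth 34 mm above the tray's underside. Axes as the tray's.
- tray_pocket (a point): where the ball's centre lies when it rests in the middle of its pocket: 66 mm from the tray's middle along its -y, 26 mm above its underside. The pocket is a flat-bottomed round recess 32 mm in diameter and only 4 mm deep; the ball rolls a few mm about in it, and leaves it when the tray tips by some 45 degrees or is jerked. Axes as the tray's.
- ball_center (a point): centre of the loose steel ball, 24 mm in diameter, 56 g, lying free in the tray's pocket.
- tube_red: upright tube, 82 mm tall: clear body 18 mm in diameter with brass pins inside, topped by a red cap 20 mm in diameter and 18 mm tall; 30 g. Origin at the centre of its underside, z along the tube. Starts standing in one of the rack's three holes (drawn at random). To be moved into the tray's hole.
- tube_blue: upright tube, 82 mm tall: clear body 18 mm in diameter with brass pins inside, topped by a blue cap 20 mm in diameter and 18 mm tall; 30 g. Origin at the centre of its underside, z along the tube. Starts standing in one of the rack's three holes (drawn at random). Bystander: stays in the rack.
- tube_yellow: upright tube, 82 mm tall: clear body 18 mm in diameter with brass pins inside, topped by a yellow cap 20 mm in diameter and 18 mm tall; 30 g. Origin at the centre of its underside, z along the tube. Starts standing in one of the rack's three holes (drawn at random). Bystander: stays in the rack.
- rack: fixed light-wood rack, 170 mm (x) by 50 mm (y) by 40 mm tall; origin at the centre of its underside, z up. Three round holes 21 mm in diameter and 30 mm deep (floor 10 mm above the underside) at x = -55, 0 and +55 mm on its long axis.
- panel: fixed carved wooden panel lying flat, 260 mm (x) by 220 mm (y) by 24 mm thick, low carved relief on top; origin at the centre of its underside, z up. It lies right of the robot's middle.
- panel_rosette (a point): centre of the carved eight-petalled rosette on the panel's top face (24 mm above the bench), in the middle of the panel. Axes as the panel's.
- mallet: bystander: wooden mallet lying on the bench beyond the panel; head 60 by 90 by 70 mm, centred 100 mm along +x of its origin, handle from -135 to +75 mm along x. Origin on its underside.
- chisel: bystander: carving chisel lying flat on the bench beyond the tray, 250 mm long along its x (brown handle to -x, blade to +x), 26 mm high. Origin on its underside near the ferrule.

How it is judged:
By the outcome, as a careful person would: the job done as asked, in the order asked, and still so for the second after the job is handed in, while the arm keeps its last pose, push and grip.
It also fails if it takes over 64 s, if anything falls off the work surface, if the arm or the gripper's body presses on something with over 40 N, if the wrist force passes 120 N, or if a joint passes its speed limit or range.

## Working session

There is one attempt and no reset: what is moved stays moved. The work goes in short steps, Python scripts to look and compute and a tool call to move; the robot and the scene stay as the last step left them, time stands still between calls to the robot, and variables do not carry over. Pictures are saved under pics/ and viewed, at most 10 in all, crops included, and the job is handed in when it is done.

```bash
ls; mkdir -p pics
```

Run:
```python
from rig import robot
import cv2,numpy as np
print(robot.get_obs(), robot.grip_depth)
ims=[]
for n in ["scene","side","wrist"]:
    c=robot.camera(n); print({k:v for k,v in c.items() if k!="img"})
    cv2.imwrite(f"pics/{n}0.png",c["img"][...,::-1])
```

```text
pics
rig.py
{'time': 0.0, 'q': array([-1.45750900e+00,  5.28435354e-01,  1.43394374e+00, -1.36879927e-05,
        1.18140525e+00, -1.78509500e-01]), 'joint_velocities': array([-1.68744249e-03, -1.00515631e-03, -7.48754573e-04,  8.93505141e-04,
       -1.45513930e-03, -1.41831020e-05]), 'joint_torque': array([ 3.57149020e-04, -4.40044284e+01, -1.76591420e+01,  6.30803942e-02,
        5.82025596e-02, -1.71801908e-04]), 'position': array([ 0.17972762, -0.59780892,  0.2215774 ]), 'tool_rot': array([ 9.89374720e-01,  1.45383845e-01,  2.94050115e-05, -1.09547141e-03]), 'ft_force': array([ 0.34129639, -0.90992898,  0.68933626]), 'moment': array([ 0.00186796, -0.01655933,  0.00033304]), 'grip_force': 0.0, 'grip_width': 0.08671959634086235} 0.0187
{'fx': 494.6288556874408, 'fy': 494.6288556874408, 'cx': 319.78809454401267, 'cy': 240.11438877499893, 'k1': 0.03338633674062301, 'xyz': array([ 1.27613073, -0.2935691 ,  0.73035839]), 'attitude': array([ 0.7712236 ,  0.48973204, -0.21522629, -0.3450425 ])}
{'fx': 501.2428403506171, 'fy': 501.2428403506171, 'cx': 324.76323675206294, 'cy': 234.29253633489358, 'k1': -0.1289673943755162, 'xyz': array([0.31732383, 0.72832211, 0.89597923]), 'attitude': array([-0.18702636,  0.90917523, -0.36466048,  0.07378531])}
{'fx': 431.4943737766611, 'fy': 431.4943737766611, 'cx': 320.24000021949917, 'cy': 235.50439608426575, 'k1': -0.02462898075048849, 'xyz': array([ 0.2571073 , -0.57690508,  0.38286702]), 'attitude': array([ 0.793402  , -0.59028844, -0.0892256 ,  0.11879233])}
```

View pics/scene0.png

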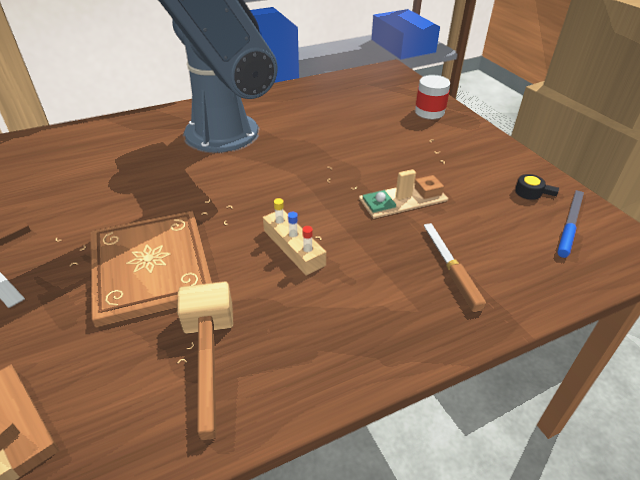

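View pics/side0.png

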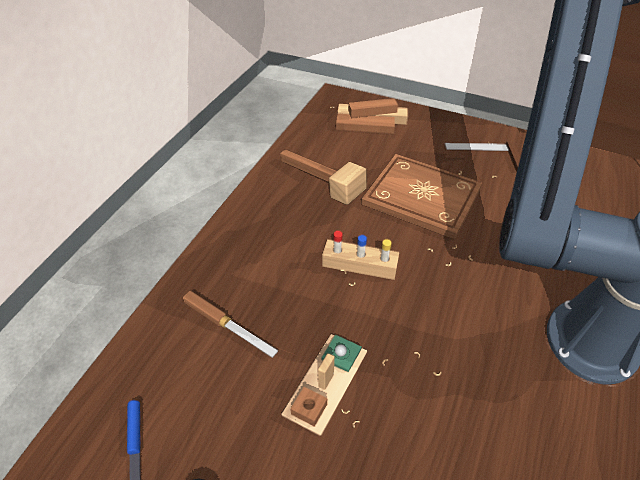

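Scene view: red cap (308,233), blue (293,217), yellow (279,203), tray ball (380,198), socket (430,184), rosette (148,258). Side view: red cap (338,237), blue (361,240), yellow (386,244), ball (340,351), tray hole (309,404), handle (326,370), rosette (424,190).

Create h.py:
```python
from rig import robot
import cv2,numpy as np
from scipy.spatial.transform import Rotation as R
def ray(c,uv):
    K=np.array([[c['fx'],0,c['cx']],[0,c['fy'],c['cy']],[0,0,1]])
    p=cv2.undistortPoints(np.array(uv,float).reshape(-1,1,2),K,np.array([c['k1'],0,0,0]))[:,0]
    d=R.from_quat(c['attitude']).apply(np.c_[p,np.ones(len(p))])
    return d
def plane(c,uv,z):
    d=ray(c,uv); return c['xyz']+d*((z-c['xyz'][2])/d[:,2])[:,None]
def tri(cs,uvs):
    A=0;b=0
    for c,uv in zip(cs,uvs):
        d=ray(c,[uv])[0]; d/=np.linalg.norm(d); P=np.eye(3)-np.outer(d,d); A=A+P; b=b+P@c['xyz']
    x=np.linalg.solve(A,b)
    return x
HS={'red':[(0,170,120),(4,255,255)],'blue':[(110,170,90),(125,255,255)],'yellow':[(25,170,120),(32,255,255)],'green':[(65,90,40),(90,255,255)]}
def blob(c,col,near,r=25,size=False):
    h=cv2.cvtColor(c['img'],cv2.COLOR_RGB2HSV); m=cv2.inRange(h,*map(np.array,HS[col]))
    w=np.zeros_like(m); cv2.circle(w,tuple(int(v) for v in near),r,255,-1); m&=w
    n,l,s,ce=cv2.connectedComponentsWithStats(m); i=1+np.argmax(s[1:,4]); 
    x,y,w_,h_,a=s[i]; return np.array([x+w_/2-.5,y+h_/2-.5]) if not size else (ce[i],s[i],l==i)
```

Run:
```python
from h import *
s=robot.camera('scene');d=robot.camera('side')
for col,a,b in [('red',(308,233),(338,237)),('blue',(293,217),(361,240)),('yellow',(279,203),(386,244))]:
    u,v=blob(s,col,a,12),blob(d,col,b,12); print(col,u,v,tri((s,d),(u,v)))
print('ball',tri((s,d),((380,198),(340,351))))
print('hole',plane(d,[(309,404)],.034), plane(s,[(430,184)],.034))
print('ros',plane(d,[(424,190)],.024), plane(s,[(148,258)],.024))
S=cv2.resize(s['img'][160:220,350:460],None,fx=7,fy=7,interpolation=cv2.INTER_CUBIC)
D=cv2.resize(d['img'][330:440,275:375],None,fx=5,fy=5,interpolation=cv2.INTER_CUBIC)
cv2.imwrite('pics/s1.png',S[...,::-1]);cv2.imwrite('pics/d1.png',D[...,::-1])
```

```text
red [307.  231.5] [338. 236.] [0.59270856 0.00581788 0.08161797]
blue [292.5 219. ] [361.5 240. ] [ 0.54107939 -0.0045839   0.0794623 ]Traceback (most recent call last):
  File "<stdin>", line 4, in <module>
  File "h.py", line 21, in blob
    n,l,s,ce=cv2.connectedComponentsWithStats(m); i=1+np.argmax(s[1:,4]);
                                                      ~~~~~~~~~^^^^^^^^^
    return _wrapfunc(a, 'argmax', axis=axis, out=out, **kwds)
    return bound(*args, **kwds)
ValueError: attempt to get argmax of an empty sequence
```

```bash
sed -i 's/(25,170,120),(32,255,255)/(22,150,120),(35,255,255)/' h.py
```

Run:
```python
from h import *
s=robot.camera('scene');d=robot.camera('side')
for col,a,b in [('red',(308,233),(338,237)),('blue',(293,217),(361,240)),('yellow',(279,203),(386,244))]:
    u,v=blob(s,col,a,12),blob(d,col,b,12); print(col,u,v,tri((s,d),(u,v)),plane(s,[u],.083),plane(d,[v],.083))
print('ball',tri((s,d),((380,198),(340,351))))
print('hole',plane(d,[(309,404)],.034), plane(s,[(430,184)],.034))
print('ros',plane(d,[(424,190)],.024), plane(s,[(148,258)],.024))
S=cv2.resize(s['img'][160:220,350:460],None,fx=7,fy=7,interpolation=cv2.INTER_CUBIC)
D=cv2.resize(d['img'][330:440,275:375],None,fx=5,fy=5,interpolation=cv2.INTER_CUBIC)
cv2.imwrite('pics/s1.png',S[...,::-1]);cv2.imwrite('pics/d1.png',D[...,::-1])
```

```text
red [307.  231.5] [338. 236.] [0.59270856 0.00581788 0.08161797] [[0.594163   0.00517939 0.083     ]] [[0.59224195 0.00704544 0.083     ]]
blue [292.5 219. ] [361.5 240. ] [ 0.54107939 -0.0045839   0.0794623 ] [[ 0.54599895 -0.00575917  0.083     ]] [[ 0.53967686 -0.0022763   0.083     ]]
yellow [278.  203.5] [386.  244.5] [ 0.4850416  -0.01272077  0.08196645] [[ 0.48537634 -0.0135212   0.083     ]] [[ 0.48523333 -0.01093658  0.083     ]]
ball [0.49058766 0.24115837 0.01983442]
hole [[0.49810466 0.37432979 0.034     ]] [[0.508513   0.36765484 0.034     ]]
ros [[ 0.4662216  -0.29092655  0.024     ]] [[ 0.47066976 -0.29501829  0.024     ]]
```

View pics/d1.png

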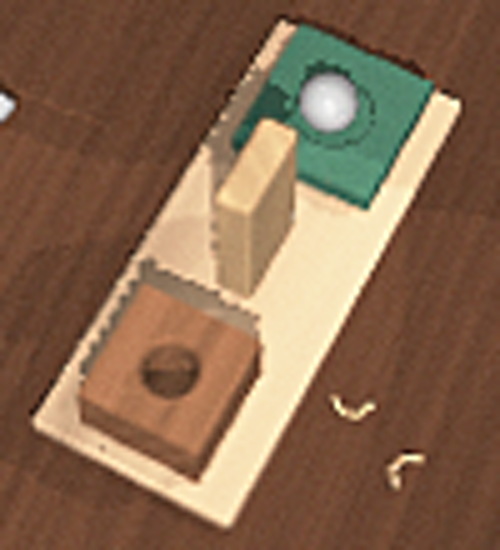

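Add to h.py:
```python
def go(x,y,z,phi=None):
    o=robot.get_obs(); r=R.from_quat(o['tool_rot']); X=r.apply([1,0,0]); p=np.arctan2(X[1],X[0])
    print('d_tool',r.inv().apply(np.array([x,y,z])-o['position']).round(4),'phi',p.round(4),'turn',None if phi is None else round(p-phi,4),'pos',o['position'].round(4),'t',round(o['time'],2))
```

```text
(no output)
```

Emit:
tcp_steps(
  rows=[
    {"d":[0.0285,-0.023,0]},
    {"d":[0.0285,-0.023,0]},
    {"d":[0.0285,-0.023,0]},
    {"d":[0.0285,-0.023,0]},
    {"d":[0.0285,-0.023,0]},
    {"d":[0.0285,-0.023,0]},
    {"d":[0.0285,-0.023,0]},
    {"d":[0.0285,-0.023,0]},
    {"d":[0.0285,-0.023,0]},
    {"d":[0.0285,-0.023,0]},
    {"d":[0.0285,-0.023,0]},
    {"d":[0.0285,-0.023,0]},
    {"d":[0.0285,-0.023,0]},
    {"d":[0.0285,-0.023,0]},
    {"d":[0.0285,-0.023,0]},
    {"d":[0.0285,-0.023,0]},
    {"d":[0.0285,-0.023,0]},
    {"d":[0.0285,-0.023,0]},
    {"d":[0.0285,-0.023,0]},
    {"d":[0.0285,-0.023,0]},
  ],
  jaw=0.06,
)

```text
time: 2.02
position: [0.5942, 0.0078, 0.2227]
tool_rot: [0.989, 0.146, 0.0, 0.0]
ft_force: [-0.1, -0.4, 0.2]
grip_width: 0.0601
grip_force: 0.0
```

Emit:
tcp_steps(
  rows=[
    {"turn":0.06},
    {"turn":0.06},
    {},
    {},
  ],
)

```text
time: 2.35
position: [0.5933, 0.0062, 0.2224]
tool_rot: [0.996, 0.087, -0.0, -0.0]
ft_force: [-0.4, -0.0, 1.0]
grip_width: 0.0599
grip_force: 0.0
```

Run:
```python
from h import *
go(.593,.006,.2,.165)
c=robot.camera('wrist'); cv2.imwrite('pics/w1.png',c['img'][...,::-1])
d=robot.camera('side'); 
print(plane(d,[(342.9,350.9)],.018),plane(d,[(367.3,350.5),(320.9,435.3),(281.9,414.9)],.008))
```

```text
d_tool [-0.0003  0.0001  0.0224] phi 0.1737 turn 0.0087 pos [0.5933 0.0062 0.2224] t 2.35
[[0.48597514 0.23798472 0.018     ]] [[0.44287046 0.21225526 0.008     ]
 [0.45892704 0.41050047 0.008     ]
 [0.54054256 0.40343472 0.008     ]]
```

View pics/w1.png

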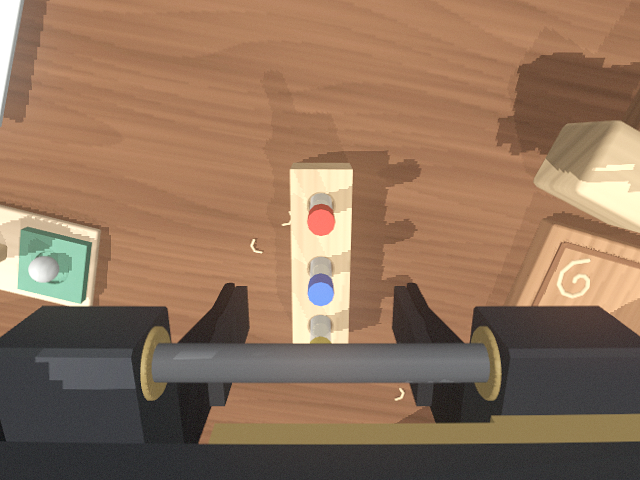

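Wrist view: red cap (321,219), blue (320,290), yellow hidden at (320,340); rack runs straight along image columns, so the fingers straddle it properly. Ball at (43,269).

Run:
```python
from h import *
w=robot.camera('wrist');s=robot.camera('scene');d=robot.camera('side')
u=blob(w,'red',(321,219),25);b=blob(w,'blue',(320,290),25);print(u,b,plane(w,[u,b],.083))
print(tri((w,s,d),(u,(307,231.5),(338,236))), tri((w,s,d),(b,(292.5,219),(361.5,240))))
```

```text
Traceback (most recent call last):
  File "h.py", line 21, in blob
    n,l,s,ce=cv2.connectedComponentsWithStats(m); i=1+np.argmax(s[1:,4]);
                                                      ~~~~~~~~~^^^^^^^^^
ValueError: attempt to get argmax of an empty sequence
```

```bash
sed -i "s/(0,170,120),(4,255/(0,140,120),(5,255/;s/(110,170,90)/(105,140,80)/" h.py
```

Run:
```python
from h import *
w=robot.camera('wrist');s=robot.camera('scene');d=robot.camera('side')
h=cv2.cvtColor(w['img'],cv2.COLOR_RGB2HSV);print(h[219,321],h[290,320],h[200:240:5,321])
u=blob(w,'red',(321,219),25);b=blob(w,'blue',(320,290),25);print(u,b,plane(w,[u,b],.083))
print(tri((w,s,d),(u,(307,231.5),(338,236))), tri((w,s,d),(b,(292.5,219),(361.5,240))))
```

```text
[  3 147 255] [111 120 251] [[ 21  39 194]
 [  5 167 169]
 [  3 143 255]
 [  3 146 255]
 [  3 144 255]
 [  3 149 255]
 [  3 146 255]
 [ 11  97 255]]Traceback (most recent call last):
  File "<stdin>", line 4, in <module>
  File "h.py", line 21, in blob
    n,l,s,ce=cv2.connectedComponentsWithStats(m); i=1+np.argmax(s[1:,4]);
                                                      ~~~~~~~~~^^^^^^^^^
    return _wrapfunc(a, 'argmax', axis=axis, out=out, **kwds)
    return bound(*args, **kwds)
ValueError: attempt to get argmax of an empty sequence
```

```bash
sed -i "s/(105,140,80)/(105,100,80)/;s/(0,140,120)/(0,125,120)/" h.py
```

Run:
```python
from h import *
w=robot.camera('wrist');s=robot.camera('scene');d=robot.camera('side')
u=blob(w,'red',(321,219),25);b=blob(w,'blue',(320,290),25);print(u,b,plane(w,[u,b],.083))
U=blob(s,'red',(307,231),12),blob(d,'red',(338,236),12);B=blob(s,'blue',(292,218),12),blob(d,'blue',(361,240),12);
print(U,tri((w,s,d),(u,*U)), B,tri((w,s,d),(b,*B)))
```

```text
[320. 220.] [319.5 293.5] [[ 0.59323996  0.00370141  0.083     ]
 [ 0.53612725 -0.00576092  0.083     ]]
(array([307.5, 231.5]), array([338., 236.])) [0.59304556 0.00526656 0.08166028] (array([292. , 217.5]), array([362., 240.])) [ 0.53799346 -0.0045683   0.08181288]
```

Emit:
tcp_steps(
  rows=[
    {"d":[0,0.001,0.02]},
    {"d":[0,0,0.02]},
    {"d":[0,0,0.02]},
    {"d":[0,0,0.02]},
    {"d":[0,0,0.02]},
    {"d":[0,0,0.02]},
    {"d":[0,0,0.02]},
    {"d":[0,0,0.018]},
    {},
    {},
  ],
)

```text
time: 3.73
position: [0.593, 0.0051, 0.0638]
tool_rot: [0.996, 0.086, -0.001, -0.0]
ft_force: [0.2, 0.5, -0.1]
grip_width: 0.0601
grip_force: 0.0
```

Emit:
tcp_steps(
  rows=[
    {},
    {},
    {},
    {},
    {},
    {},
    {},
    {},
  ],
  jaw=0,
  force=15,
)

```text
time: 4.4
position: [0.5937, 0.005, 0.0648]
tool_rot: [0.996, 0.086, 0.0, -0.0]
ft_force: [0.4, -0.2, 1.7]
grip_width: 0.0195
grip_force: 15.0
```

Emit:
tcp_steps(
  rows=[
    {"d":[0,0,-0.005]},
    {"d":[0,0,-0.01]},
    {"d":[0,0,-0.02]},
    {"d":[0,0,-0.02]},
    {"d":[0,0,-0.02]},
    {"d":[0,0,-0.02]},
    {"d":[0,0,-0.02]},
    {"d":[0,0,-0.02]},
    {},
  ],
)

```text
time: 5.15
position: [0.5964, 0.0046, 0.2047]
tool_rot: [0.996, 0.086, 0.005, 0.001]
ft_force: [0.1, 0.3, 0.9]
grip_width: 0.0193
grip_force: 15.0
```

Emit:
tcp_steps(
  rows=[
    {"d":[-0.005,-0.031,0]},
    {"d":[-0.005,-0.031,0]},
    {"d":[-0.005,-0.031,0]},
    {"d":[-0.005,-0.031,0]},
    {"d":[-0.005,-0.031,0]},
    {"d":[-0.005,-0.031,0]},
    {"d":[-0.005,-0.031,0]},
    {"d":[-0.005,-0.031,0]},
    {"d":[-0.005,-0.031,0]},
    {"d":[-0.005,-0.031,0]},
  ],
)

```text
time: 5.98
position: [0.4902, 0.3031, 0.1992]
tool_rot: [0.996, 0.086, -0.0, 0.0]
ft_force: [0.3, -0.2, 0.3]
grip_width: 0.019
grip_force: 15.0
```

Emit:
tcp_steps(
  rows=[
    {"turn":-0.12},
    {"turn":-0.12},
    {"turn":-0.12},
    {"turn":-0.12},
    {"turn":-0.12},
    {"turn":-0.12},
    {"turn":-0.12},
    {"turn":-0.12},
    {"turn":-0.12},
    {"turn":-0.12},
    {"turn":-0.12},
    {},
    {},
    {},
  ],
)

```text
time: 7.15
position: [0.4911, 0.3018, 0.1994]
tool_rot: [0.735, 0.678, -0.0, -0.0]
ft_force: [0.4, 0.4, -0.8]
grip_width: 0.0191
grip_force: 15.0
```

Run:
```python
from h import *
go(.498,.374,.2,1.487)
c=robot.camera('wrist'); cv2.imwrite('pics/w2.png',c['img'][...,::-1]); np.save('w2.npy',c,allow_pickle=True)
s=robot.camera('scene')
S=cv2.resize(s['img'][160:220,350:460],None,fx=7,fy=7,interpolation=cv2.INTER_CUBIC);cv2.imwrite('pics/s2.png',S[...,::-1])
```

```text
d_tool [ 0.0725  0.001  -0.0007] phi 1.4892 turn 0.0022 pos [0.4911 0.3018 0.1994] t 7.15
```

View pics/w2.png

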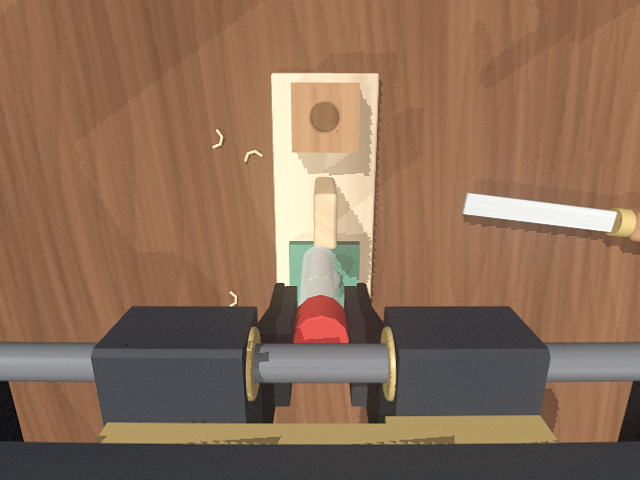

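Wrist view: tray seen along its length; hole centre at about (325,117), socket block corners (291,83) to (359,152), handle (325,210), tube held upright.

Run:
```python
from h import *
c=np.load('w2.npy',allow_pickle=True).item()
g=cv2.cvtColor(c['img'],cv2.COLOR_RGB2GRAY)[95:140,300:350]; m=(g<100).astype(np.uint8)
n,l,s,ce=cv2.connectedComponentsWithStats(m); i=1+np.argmax(s[1:,4]); print(s[i],ce[i]+[300,95])
x,y,w,h,_=s[i]; uv=[(300+x+w/2-.5,95+y+h/2-.5),(325,117)]
print(plane(c,uv,.034)); q=plane(c,[(272,74),(379,73),(291,83),(359,82),(359,152),(291,152)],.008)
q[2:]=plane(c,[(291,83),(359,82),(359,152),(291,152)],.034); print(q,q[2:].mean(0))
d=q[2:4].mean(0)-q[4:].mean(0); print('yaw',-np.arctan2(d[0],d[1]))
d=q[1]-q[0]; print(np.arctan2(d[1],d[0]),c['xyz'])
```

```text
[20 35  1  1  1] [320. 130.]
[[0.49561591 0.36138507 0.034     ]
 [0.50002234 0.37033359 0.034     ]]
[[0.46212843 0.40483051 0.008     ]
 [0.54418123 0.39882468 0.008     ]
 [0.47761812 0.39585346 0.034     ]
 [0.52619176 0.39254752 0.034     ]
 [0.5233738  0.34300865 0.034     ]
 [0.47267789 0.34717114 0.034     ]] [0.49996539 0.36964519 0.034     ]
yaw -0.07882321327757012
-0.0730642935591924 [0.49751854 0.38057038 0.36051643]
```

View pics/s2.png

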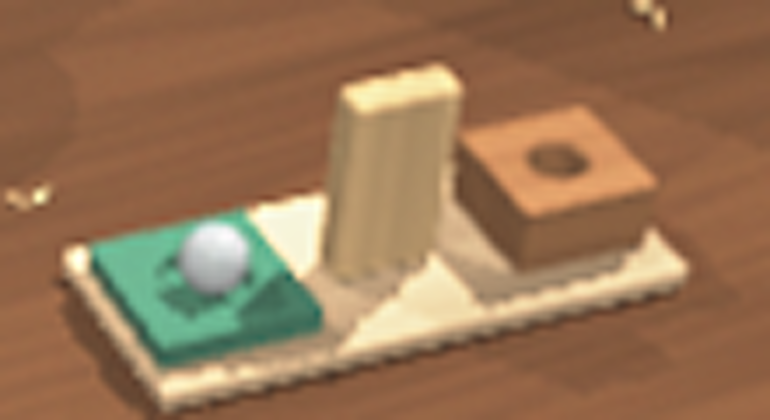

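Scene crop: hole mouth centred at crop (557,160) → image (429.1,182.4); ball sits in the pocket, at (380,196).

Emit:
tcp_steps(
  rows=[
    {"d":[0.014,0.0003,0.007]},
    {"d":[0.014,0.0003,0.014]},
    {"d":[0.014,0.0003,0.014]},
    {"d":[0.014,0.0003,0.014]},
    {"d":[0.014,0.0003,0.014]},
    {"d":[0,0,0.014]},
    {"d":[0,0,0.014]},
    {},
    {},
    {},
  ],
)

```text
time: 8.08
position: [0.4987, 0.3722, 0.1088]
tool_rot: [0.735, 0.679, 0.0, 0.0]
ft_force: [-0.3, -0.1, 0.2]
grip_width: 0.0193
grip_force: 15.0
```

Run:
```python
from h import *
s=robot.camera('scene');d=robot.camera('side')
hs=plane(s,[(429.1,182.4)],.034)[0];hd=plane(d,[(309,404.2)],.034)[0]; print('hole',hs,hd)
go(.4987,.3715,.1,1.4955)
z=robot.get_obs()['position'][2]+.0187
for n,c,near in (('s',s,(429,150)),('d',d,(309,380))):
    try:
        u=blob(c,'red',near,50); print(n,u,plane(c,[u],z))
    except Exception as e: print(n,'none')
    cv2.imwrite(f'pics/{n}3.png',c['img'][...,::-1])
a=cv2.resize(s['img'][100:220,360:480],(400,400));b=cv2.resize(d['img'][330:450,250:370],(400,400));cv2.imwrite('pics/m3.png',np.hstack([a,b])[...,::-1])
```

```text
hole [0.50208414 0.36949635 0.034     ] [0.49794393 0.37468573 0.034     ]
d_tool [-0.0006 -0.0004  0.0096] phi 1.4915 turn -0.004 pos [0.4991 0.3721 0.1096] t 8.18
s [432.5 148.5] [[0.49911698 0.3632662  0.12827152]]
d [305.5 373.5] [[0.50645578 0.36515548 0.12827152]]
```

View pics/m3.png

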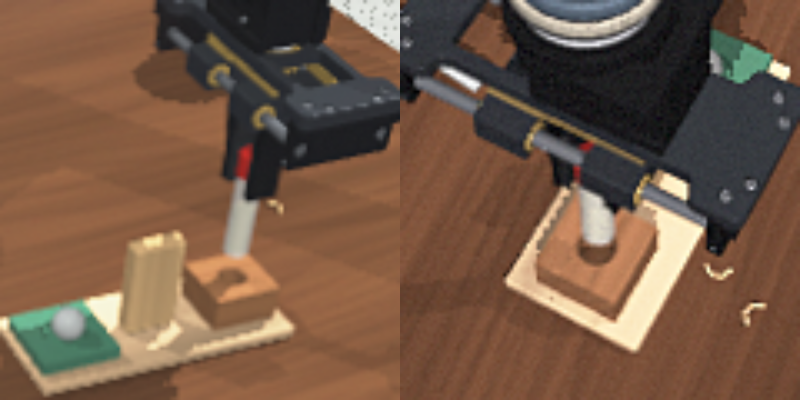

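Add to h.py:
```python
def proj(c,P):
    K=np.array([[c['fx'],0,c['cx']],[0,c['fy'],c['cy']],[0,0,1]]); r=R.from_quat(c['attitude']).inv()
    return cv2.projectPoints(np.atleast_2d(P).astype(float),r.as_rotvec(),-r.apply(c['xyz']),K,np.array([c['k1'],0,0,0]))[0][:,0]
```

Run:
```python
from h import *
s=robot.camera('scene');d=robot.camera('side');T=robot.get_obs()['position']
for n,c,hole,box in (('s',s,(429.1,182.4),(415,445,150,180)),('d',d,(309,404.2),(295,325,385,406))):
    h=plane(c,[hole],.034)[0]; hsv=cv2.cvtColor(c['img'],cv2.COLOR_RGB2HSV).astype(int)
    x0,x1,y0,y1=box; m=(hsv[y0:y1,x0:x1,1]<60)&(hsv[y0:y1,x0:x1,2]>110)
    print(n,'hole',h)
    for z in (.06,.07,.08,.09):
        a,b,a1=proj(c,[h*[1,1,0]+[0,0,z],T*[1,1,0]+[0,0,z],h*[1,1,0]+[.01,0,z]]); 
        r=int(round(b[1])); 
        xs=np.where(m[r-y0])[0] if y0<=r<y1 else []
        print(z,'hole line',a.round(1),'tcp line',b.round(1),'body row',r,(xs.min()+x0,xs.max()+x0) if len(xs) else None)
```

```text
s hole [0.50208414 0.36949635 0.034     ]
0.06 hole line [430.8 173.4] tcp line [430.9 172.5] body row 173 (np.int64(427), np.int64(434))
0.07 hole line [431.5 169.9] tcp line [431.5 169. ] body row 169 (np.int64(428), np.int64(435))
0.08 hole line [432.1 166.3] tcp line [432.2 165.4] body row 165 (np.int64(429), np.int64(436))
0.09 hole line [432.8 162.7] tcp line [432.9 161.8] body row 162 (np.int64(429), np.int64(436))
d hole [0.49794393 0.37468573 0.034     ]
0.06 hole line [308.7 397.9] tcp line [308.8 396.4] body row 396 (np.int64(305), np.int64(313))
0.07 hole line [308.5 395.4] tcp line [308.7 393.9] body row 394 (np.int64(304), np.int64(313))
0.08 hole line [308.4 392.9] tcp line [308.6 391.3] body row 391 (np.int64(304), np.int64(311))
0.09 hole line [308.3 390.3] tcp line [308.4 388.7] body row 389 (np.int64(304), np.int64(323))
```

The tube axis lines up with the hole within about half a pixel in both views, so I lower it gently.

Emit:
tcp_steps(
  rows=[
    {"d":[0,0,0.007]},
    {"d":[0,0,0.007]},
    {"d":[0,0,0.005]},
    {"d":[0,0,0.003]},
    {"d":[0,0,0.003]},
    {"d":[0,0,0.002]},
    {},
    {},
  ],
)

```text
time: 8.95
position: [0.4985, 0.3714, 0.0811]
tool_rot: [0.735, 0.679, 0.0, 0.0]
ft_force: [0.3, 0.6, 0.9]
grip_width: 0.0193
grip_force: 14.8
```

Emit:
tcp_steps(
  rows=[
    {"d":[0,0,0.004]},
    {"d":[0,0,0.004]},
    {"d":[0,0,0.004]},
    {"d":[0,0,0.003]},
    {"d":[0,0,0.0015]},
    {},
    {},
  ],
)

```text
time: 9.53
position: [0.4978, 0.3714, 0.0646]
tool_rot: [0.735, 0.679, -0.001, -0.0]
ft_force: [0.4, -0.1, 0.3]
grip_width: 0.0191
grip_force: 14.9
```

Run:
```python
from h import *
s=robot.camera('scene');d=robot.camera('side')
a=cv2.resize(s['img'][100:220,360:480],(400,400));b=cv2.resize(d['img'][330:450,250:370],(400,400));cv2.imwrite('pics/m4.png',np.hstack([a,b])[...,::-1])
```

```text
(no output)
```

View pics/m4.png

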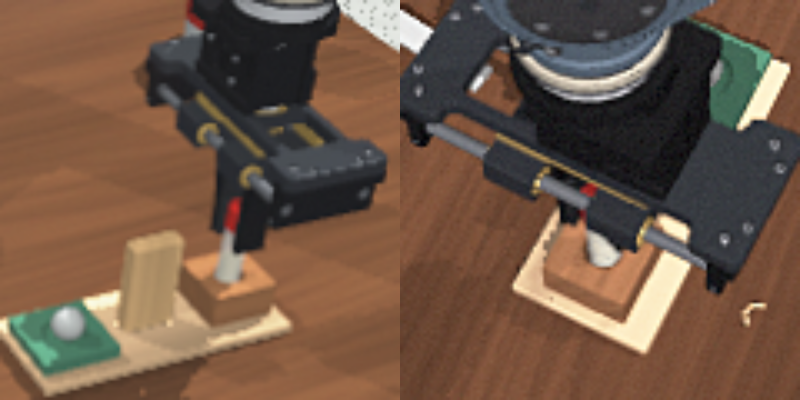

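The tube is inserted in the hole (crop left (232,265), right (600,250)), and the ball is still in its pocket. I push it down a hair, release and back off.

Emit:
tcp_steps(
  rows=[
    {"d":[0,0,0.001]},
    {"d":[0,0,0.0005]},
    {},
  ],
)

```text
time: 9.88
position: [0.4982, 0.3717, 0.064]
tool_rot: [0.734, 0.679, 0.0, -0.0]
ft_force: [0.1, 0.5, 1.4]
grip_width: 0.019
grip_force: 14.9
```

Emit:
tcp_steps(
  rows=[
    {},
    {},
    {},
    {},
    {},
  ],
  jaw=0.06,
)

```text
time: 10.3
position: [0.4981, 0.3715, 0.0633]
tool_rot: [0.734, 0.679, -0.0, -0.0]
ft_force: [-1.1, 0.6, 0.3]
grip_width: 0.0448
grip_force: 0.0
```

Emit:
tcp_steps(
  rows=[
    {"d":[0,0,-0.01]},
    {"d":[0,0,-0.02]},
    {"d":[0,0,-0.03]},
    {"d":[0,0,-0.03]},
    {"d":[0,0,-0.03]},
    {"d":[-0.02,0,-0.02]},
    {"d":[-0.02,0,0]},
    {"d":[-0.027,0,0]},
    {"d":[-0.035,0,0]},
    {"d":[-0.035,0,0]},
    {},
    {},
    {},
  ],
)

```text
time: 11.38
position: [0.4881, 0.2353, 0.2043]
tool_rot: [0.735, 0.678, 0.001, 0.0]
ft_force: [-0.3, 0.8, 0.3]
grip_width: 0.0599
grip_force: 0.0
```

Run:
```python
from h import *
s=robot.camera('scene');d=robot.camera('side');w=robot.camera('wrist')
go(0.4917,.304,.0433); np.save('w5.npy',w)
a=cv2.resize(s['img'][130:220,360:450],(300,300));b=cv2.resize(d['img'][330:450,250:370],(300,300),);e=cv2.resize(w['img'],(400,300));cv2.imwrite('pics/m5.png',np.vstack([np.hstack([a,b]),np.hstack([e,np.zeros((300,200,3),np.uint8)])])[...,::-1])
```

```text
d_tool [ 0.0679 -0.0014  0.1605] phi 1.4932 turn None pos [0.4877 0.2361 0.2038] t 11.53
```

View pics/m5.png

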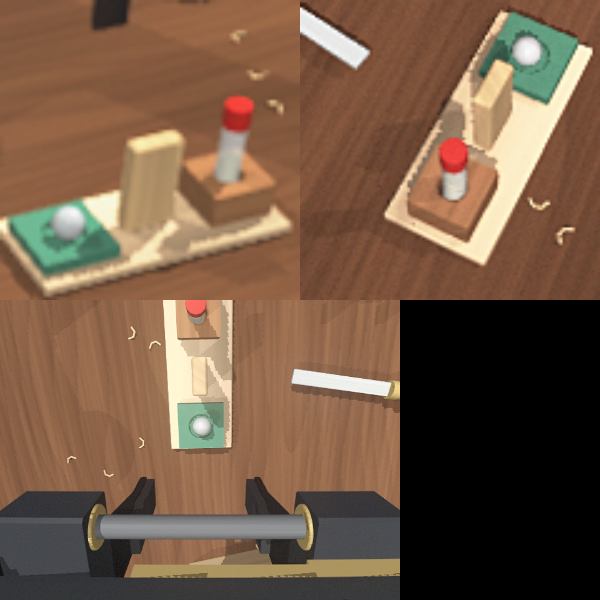

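The tube stands upright in the hole, red cap at crop (238,112)/(453,155), ball in the pocket; wrist view shows handle at about (319,122) and the green block at (321,200) full-scale.

Run:
```python
from h import *
w=np.load('w5.npy',allow_pickle=True).item();s=robot.camera('scene');d=robot.camera('side')
u,v=blob(s,'red',(431,163),25),blob(d,'red',(311,393),25);print('cap',u,v,tri((s,d),(u,v)))
hsv=cv2.cvtColor(w['img'],cv2.COLOR_RGB2HSV); m=cv2.inRange(hsv,np.array((65,60,40)),np.array((95,255,255)))
m[260:]=0; p=np.argwhere(m)[:,::-1].astype(np.float32); box=cv2.boxPoints(cv2.minAreaRect(p)); P=plane(w,box,.018); print('green',P.mean(0),P.round(4).tolist(),box.tolist())
for i in range(4):
    e=P[(i+1)%4]-P[i]; print(np.linalg.norm(e).round(4),np.degrees(np.arctan2(e[1],e[0])).round(2))
print(hsv[122,290:350].tolist())
cv2.imwrite('pics/h6.png',cv2.resize(w['img'][60:250,260:380],None,fx=3,fy=3)[...,::-1])
```

```text
cap [431. 164.] [311.  391.5] [0.494582   0.37114784 0.08157029]
green [0.48780211 0.2371892  0.018     ] [[0.4613, 0.2688, 0.018], [0.5189, 0.2642, 0.018], [0.5157, 0.2055, 0.018], [0.4553, 0.2103, 0.018]] [[284.0, 166.0], [356.0, 166.0], [356.0, 236.0], [284.0, 236.0]]
0.0578 -4.5
0.0588 -93.12
0.0606 175.49
0.0588 84.11
[[24, 44, 255], [24, 43, 255], [24, 45, 255], [23, 46, 255], [23, 46, 255], [23, 44, 255], [23, 46, 255], [23, 45, 255], [22, 47, 255], [22, 46, 255], [22, 47, 255], [23, 45, 255], [22, 46, 255], [22, 48, 255], [21, 49, 255], [21, 49, 255], [19, 54, 254], [19, 77, 212], [19, 74, 239], [18, 73, 242], [18, 73, 245], [19, 73, 248], [18, 72, 248], [18, 72, 249], [18, 72, 250], [18, 70, 251], [18, 70, 252], [19, 70, 253], [19, 69, 254], [18, 70, 254], [18, 72, 253], [18, 71, 254], [18, 72, 253], [18, 72, 252], [18, 71, 250], [18, 74, 249], [18, 72, 248], [18, 73, 243], [18, 77, 228], [19, 83, 212], [17, 87, 193], [17, 83, 175], [16, 69, 204], [17, 69, 204], [17, 74, 200], [16, 72, 201], [17, 71, 200], [16, 69, 202], [17, 71, 201], [17, 71, 201], [16, 73, 200], [16, 72, 203], [17, 65, 229], [17, 59, 252], [18, 59, 249], [18, 60, 248], [17, 61, 245], [17, 62, 246], [17, 60, 245], [17, 61, 245]]
```

View pics/h6.png

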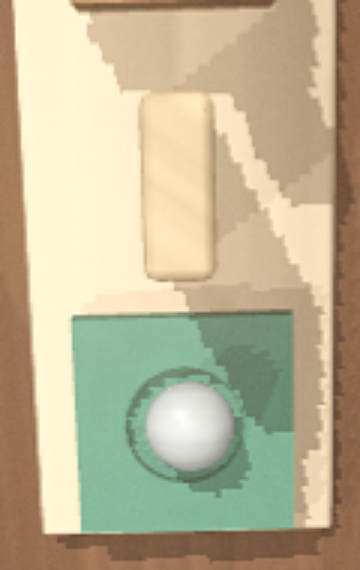

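Handle's top face spans crop (141,93)–(215,278), centre ≈ image (319.8,121.5); ball inside its pocket.

Run:
```python
from h import *
w=np.load('w5.npy',allow_pickle=True).item()
f=lambda L:np.array(L)/3+[260,60]-.33
print(plane(w,f([(178,93),(181,275),(179.5,184)]),.08), plane(w,f([(141,93),(215,93),(215,278),(147,278)]),.08))
E_=plane(w,f([(15,0),(42,532),(335,0),(330,530)]),.008); 
for a,b in ((0,1),(2,3)):
    e=E_[a]-E_[b]; print('yaw',-np.arctan2(e[0],e[1]))
e=plane(w,f([(72,316),(293,310),(79,530),(296,528)]),.018); e1=e[1]-e[0];e2=e[3]-e[2];print(np.arctan2(e1[1],e1[0]),np.arctan2(e2[1],e2[0]))
r=plane(w,f([(184,424)]),.018);print('pocket',r,w['xyz'])
```

```text
[[0.49385476 0.32227229 0.08      ]
 [0.49151793 0.28462448 0.08      ]
 [0.49270809 0.30380018 0.08      ]] [[0.48612995 0.32288183 0.08      ]
 [0.50158015 0.32166623 0.08      ]
 [0.4988482  0.28340014 0.08      ]
 [0.48408662 0.28456275 0.08      ]]
yaw -0.06069017204550909
yaw -0.05494992903845483
-0.051555556717118395 -0.06912774637958914
pocket [[0.48867631 0.2378165  0.018     ]] [0.49378121 0.31470581 0.36514935]
```

Emit:
tcp_steps(
  rows=[
    {"d":[0.02,0,0],"turn":-0.01},
    {"d":[0.025,0,0]},
    {"d":[0.0237,0.0001,0]},
    {"d":[0,0,0.025]},
    {"d":[0,0,0.025]},
    {"d":[0,0,0.02]},
    {},
    {},
  ],
)

```text
time: 12.3
position: [0.4916, 0.3039, 0.1326]
tool_rot: [0.731, 0.683, -0.001, -0.001]
ft_force: [-0.0, 0.7, 0.8]
grip_width: 0.0601
grip_force: 0.0
```

```bash
python3 -c "
from h import *
go(.493,.3047,.0433,1.503)"
```

```text
d_tool [0.001  0.0015 0.0893] phi 1.5028 turn -0.0002 pos [0.4916 0.3039 0.1326] t 12.3
```

Emit:
tcp_steps(
  rows=[
    {"d":[0.001,0.001,0.015]},
    {"d":[0,0,0.02]},
    {"d":[0,0,0.02]},
    {"d":[0,0,0.02]},
    {"d":[0,0,0.01]},
    {"d":[0,0,0.0043]},
    {},
    {},
  ],
  jaw=0.045,
)

```text
time: 12.97
position: [0.4946, 0.3048, 0.0453]
tool_rot: [0.731, 0.682, 0.001, 0.0]
ft_force: [-0.3, -0.3, 0.4]
grip_width: 0.0451
grip_force: 0.0
```

```bash
python3 -c "
from h import *
go(.493,.3047,.0433,1.503)"
```

```text
d_tool [-0.0003 -0.0015  0.002 ] phi 1.5018 turn -0.0012 pos [0.4946 0.3048 0.0453] t 12.97
```

Emit:
tcp_steps(
  rows=[
    {},
    {},
    {},
    {},
  ],
  jaw=0.021,
  force=5,
)

```text
time: 13.3
position: [0.494, 0.3046, 0.0449]
tool_rot: [0.731, 0.682, 0.001, 0.0]
ft_force: [0.1, -0.3, 0.0]
grip_width: 0.0264
grip_force: 0.0
```

Emit:
tcp_steps(
  rows=[
    {},
    {},
    {},
    {},
    {},
  ],
  jaw=0,
  force=5,
)

```text
time: 13.72
position: [0.4933, 0.3044, 0.0444]
tool_rot: [0.731, 0.682, -0.0, -0.0]
ft_force: [-1.3, 0.2, 3.6]
grip_width: 0.0161
grip_force: 5.0
```

Emit:
tcp_steps(
  rows=[
    {},
    {},
    {},
    {},
  ],
  jaw=0,
  force=50,
)

```text
time: 14.05
position: [0.4934, 0.3044, 0.0444]
tool_rot: [0.731, 0.682, -0.0, -0.0]
ft_force: [-1.9, -0.1, 5.4]
grip_width: 0.0156
grip_force: 49.9
```

Gripped. I start a gentle, ramped lift.

Emit:
tcp_steps(
  rows=[
    {"d":[0,0,-0.001]},
    {"d":[0,0,-0.002]},
    {"d":[0,0,-0.003]},
    {"d":[0,0,-0.004]},
    {"d":[0,0,-0.005]},
    {"d":[0,0,-0.006]},
    {"d":[0,0,-0.006]},
    {"d":[0,0,-0.005]},
    {"d":[0,0,-0.004]},
    {"d":[0,0,-0.003]},
    {"d":[0,0,-0.001]},
    {},
    {},
  ],
)

```text
time: 15.13
position: [0.4935, 0.3044, 0.0842]
tool_rot: [0.731, 0.682, -0.0, -0.0]
ft_force: [0.3, 0.4, -4.7]
grip_width: 0.0156
grip_force: 49.9
```

Run:
```python
from h import *
o=robot.get_obs();print(o['ft_force'],o['moment'])
s=robot.camera('scene');d=robot.camera('side')
a=cv2.resize(s['img'][100:220,340:460],(400,400));b=cv2.resize(d['img'][310:430,260:380],(400,400));cv2.imwrite('pics/m7.png',np.hstack([a,b])[...,::-1])
print('ros',plane(d,[(424,190)],.024), plane(s,[(148,258)],.024))
# rosette / panel inlay centroid from light carving mask
for n,c,(x,y),r in (('s',s,(148,258),26),('d',d,(424,190),20)):
    h=cv2.cvtColor(c['img'],cv2.COLOR_RGB2HSV); g=h[...,2]; m=np.zeros(g.shape,np.uint8);cv2.circle(m,(x,y),r,1,-1)
    t=((h[...,1]<130)&(g>160)&(m>0)); p=np.argwhere(t)[:,::-1].astype(np.float32); (cx,cy),_,_=cv2.minAreaRect(p); e=cv2.fitEllipse(cv2.convexHull(p))
    print(n,len(p),(cx,cy),p.mean(0),e[0],plane(c,[p.mean(0),e[0]],.024))
```

```text
[ 0.26696979  0.4106613  -4.68054922] [-0.0349539  -0.14685021 -0.01068631]
ros [[ 0.4662216  -0.29092655  0.024     ]] [[ 0.47066976 -0.29501829  0.024     ]]
s 608 (147.7846221923828, 258.12310791015625) [147.69243 258.11514] (147.80718994140625, 258.57568359375) [[ 0.47074852 -0.29564562  0.024     ]
 [ 0.47220921 -0.29569796  0.024     ]]Traceback (most recent call last):
  File "<stdin>", line 9, in <module>
cv2.error: OpenCV(4.12.0) /io/opencv/modules/imgproc/src/shapedescr.cpp:356: error: (-215:Assertion failed) n >= 0 && (depth == CV_32F || depth == CV_32S) in function 'fitEllipseNoDirect'
```

View pics/m7.png

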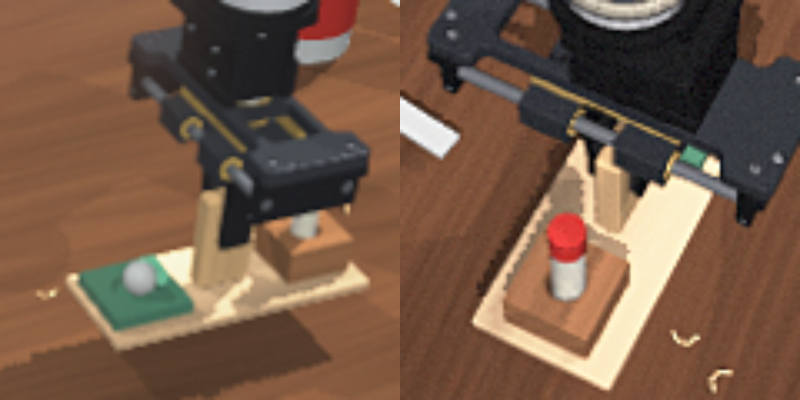

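The tray is level off the bench, ball at crop (140,277) in its pocket, tube upright at (567,255). I lift further and refine the rosette.

Emit:
tcp_steps(
  rows=[
    {"d":[0,0,-0.002]},
    {"d":[0,0,-0.004]},
    {"d":[0,0,-0.006]},
    {"d":[0,0,-0.008]},
    {"d":[0,0,-0.01]},
    {"d":[0,0,-0.01]},
    {"d":[0,0,-0.01]},
    {"d":[0,0,-0.01]},
    {"d":[0,0,-0.01]},
    {"d":[0,0,-0.01]},
    {"d":[0,0,-0.01]},
    {"d":[0,0,-0.008]},
    {"d":[0,0,-0.006]},
    {"d":[0,0,-0.005]},
    {"d":[0,0,-0.003]},
    {"d":[0,0,-0.002]},
    {},
    {},
  ],
)

```text
time: 16.73
position: [0.4934, 0.3043, 0.1979]
tool_rot: [0.731, 0.682, -0.0, -0.0]
ft_force: [0.2, -0.5, -3.7]
grip_width: 0.0158
grip_force: 49.9
```

Run:
```python
from h import *
s=robot.camera('scene');d=robot.camera('side')
x,y=424,190;h=cv2.cvtColor(d['img'],cv2.COLOR_RGB2HSV).astype(int)
print(h[190,410:440:3].tolist())
m=np.zeros(h.shape[:2],np.uint8);cv2.circle(m,(x,y),19,1,-1)
for th in (130,150,170):
    t=(h[...,2]>th)&(m>0);p=np.argwhere(t)[:,::-1].astype(np.float32)
    if len(p)<10: continue
    b=(p.min(0)+p.max(0))/2; print(th,len(p),p.min(0),p.max(0),p.mean(0),b,plane(d,[b],.024),tri((s,d),((147.7,258.3),b)))
go(.4705,-.294,.2,1.503)
```

```text
[[107, 64, 103], [108, 63, 110], [106, 66, 105], [106, 53, 110], [105, 56, 109], [105, 54, 113], [107, 64, 108], [108, 57, 108], [108, 58, 106], [107, 63, 106]]
d_tool [-0.5985  0.0185 -0.002 ] phi 1.5018 turn -0.0012 pos [0.4933 0.3043 0.1977] t 16.83
```

Emit:
tcp_steps(
  rows=[
    {"d":[-0.002,0,0]},
    {"d":[-0.005,0,0]},
    {"d":[-0.008,0.0003,0]},
    {"d":[-0.011,0.0003,0]},
    {"d":[-0.014,0.0004,0]},
    {"d":[-0.016,0.0005,0]},
    {"d":[-0.016,0.0005,0]},
    {"d":[-0.016,0.0005,0]},
    {"d":[-0.016,0.0005,0]},
    {"d":[-0.016,0.0005,0]},
    {"d":[-0.016,0.0005,0]},
    {"d":[-0.016,0.0005,0]},
    {"d":[-0.016,0.0005,0]},
    {"d":[-0.016,0.0005,0]},
    {"d":[-0.016,0.0005,0]},
    {"d":[-0.016,0.0005,0]},
    {"d":[-0.016,0.0005,0]},
    {"d":[-0.016,0.0005,0]},
    {"d":[-0.016,0.0005,0]},
    {"d":[-0.016,0.0005,0]},
  ],
)

```text
time: 18.5
position: [0.4821, 0.0226, 0.1985]
tool_rot: [0.731, 0.682, -0.0, 0.0]
ft_force: [0.9, -0.4, -4.0]
grip_width: 0.0159
grip_force: 49.9
```

Emit:
tcp_steps(
  rows=[
    {"d":[-0.016,0.0005,0]},
    {"d":[-0.016,0.0005,0]},
    {"d":[-0.016,0.0005,0]},
    {"d":[-0.016,0.0005,0]},
    {"d":[-0.016,0.0005,0]},
    {"d":[-0.016,0.0005,0]},
    {"d":[-0.016,0.0005,0]},
    {"d":[-0.016,0.0005,0]},
    {"d":[-0.014,0.0005,0]},
    {"d":[-0.012,0.0004,0]},
    {"d":[-0.01,0.0003,0]},
    {"d":[-0.008,0.0003,0]},
    {"d":[-0.006,0.0002,0]},
    {"d":[-0.004,0.0002,0]},
    {"d":[-0.002,0,0]},
    {"d":[-0.001,0,0]},
    {},
    {},
    {},
  ],
)

```text
time: 20.08
position: [0.4759, -0.1599, 0.1982]
tool_rot: [0.731, 0.683, 0.0, -0.0]
ft_force: [-0.3, -0.7, -4.1]
grip_width: 0.0153
grip_force: 49.9
```

Run:
```python
from h import *
s=robot.camera('scene');d=robot.camera('side')
I=cv2.imread('pics/side0.png');h=cv2.cvtColor(I,cv2.COLOR_BGR2HSV).astype(int)
m=np.zeros(h.shape[:2],np.uint8);cv2.circle(m,(424,190),19,1,-1)
for th in (150,170,190):
    t=(h[...,2]>th)&(m>0);p=np.argwhere(t)[:,::-1].astype(np.float32)
    if len(p)<10: continue
    b=(p.min(0)+p.max(0))/2; print(th,len(p),p.min(0),p.max(0),p.mean(0),b,plane(d,[p.mean(0)],.024),tri((s,d),((147.7,258.3),p.mean(0))))
go(.4705,-.294,.1684,1.503)
```

```text
150 1113 [405. 171.] [442. 209.] [423.89758 190.05391] [423.5 190. ] [[ 0.46641554 -0.29060547  0.024     ]] [ 0.46700382 -0.29560982  0.0199776 ]
170 947 [405. 172.] [442. 209.] [423.1795  192.08342] [423.5 190.5] [[ 0.46602397 -0.28194222  0.024     ]] [ 0.46613336 -0.29411963  0.01654913]
190 576 [405. 179.] [442. 207.] [423.57117 191.5573 ] [423.5 193. ] [[ 0.46562301 -0.28440126  0.024     ]] [ 0.46596048 -0.29462869  0.01730046]
d_tool [-0.134   0.0037  0.0298] phi 1.5024 turn -0.0006 pos [ 0.4759 -0.1601  0.1982] t 20.18
```

Emit:
tcp_steps(
  rows=[
    {"d":[-0.002,0,0]},
    {"d":[-0.005,0,0]},
    {"d":[-0.008,0.0002,0]},
    {"d":[-0.011,0.0003,0]},
    {"d":[-0.013,0.0004,0]},
    {"d":[-0.014,0.0005,0]},
    {"d":[-0.014,0.0005,0]},
    {"d":[-0.014,0.0005,0]},
    {"d":[-0.013,0.0004,0]},
    {"d":[-0.012,0.0003,0]},
    {"d":[-0.01,0.0003,0]},
    {"d":[-0.008,0.0003,0]},
    {"d":[-0.005,0.0002,0]},
    {"d":[-0.003,0.0002,0]},
    {"d":[-0.002,0,0]},
    {},
    {},
    {},
  ],
)

```text
time: 21.68
position: [0.4707, -0.2938, 0.1983]
tool_rot: [0.731, 0.683, 0.0, -0.0]
ft_force: [-0.3, -0.4, -3.6]
grip_width: 0.0156
grip_force: 49.9
```

Run:
```python
from h import *
s=robot.camera('scene');d=robot.camera('side')
I=cv2.imread('pics/side0.png');h=cv2.cvtColor(I,cv2.COLOR_BGR2HSV).astype(int)
m=np.zeros(h.shape[:2],np.uint8);cv2.circle(m,(424,190),20,1,-1)
for th in (80,100,115):
    p=np.argwhere((h[...,1]<th)&(h[...,2]>150)&(m>0))[:,::-1].astype(np.float32)
    if len(p)<10: continue
    b=(p.min(0)+p.max(0))/2; print(th,len(p),p.min(0),p.max(0),p.mean(0),plane(d,[p.mean(0),b],.024),tri((s,d),((147.7,258.3),p.mean(0))))
go(.469,-.2945,.1684,1.503)
```

```text
80 58 [409. 182.] [437. 198.] [422.43103 190.1207 ] [[ 0.46993912 -0.28876403  0.024     ]
 [ 0.46867343 -0.28984827  0.024     ]] [ 0.46976885 -0.29471616  0.02081697]
100 155 [409. 180.] [438. 199.] [423.56775 189.84515] [[ 0.46744616 -0.29106549  0.024     ]
 [ 0.46797984 -0.29234258  0.024     ]] [ 0.46787489 -0.29552643  0.02059628]
115 237 [408. 180.] [438. 200.] [423.36285 189.83545] [[ 0.46795902 -0.2908824   0.024     ]
 [ 0.46867343 -0.28984827  0.024     ]] [ 0.46828231 -0.29541181  0.02074982]
d_tool [-0.0007 -0.0018  0.0299] phi 1.5024 turn -0.0006 pos [ 0.4708 -0.2939  0.1983] t 21.78
```

Emit:
tcp_steps(
  rows=[
    {"d":[0,-0.0005,0.001]},
    {"d":[0,-0.0005,0.003]},
    {"d":[0,-0.0005,0.004]},
    {"d":[0,0,0.005]},
    {"d":[0,0,0.005]},
    {"d":[0,0,0.005]},
    {"d":[0,0,0.004]},
    {"d":[0,0,0.002]},
    {"d":[0,0,0.001]},
    {},
    {},
    {},
    {},
    {},
    {},
    {},
    {},
  ],
)

```text
time: 23.2
position: [0.4693, -0.2943, 0.1683]
tool_rot: [0.731, 0.682, 0.0, 0.0]
ft_force: [-0.6, 0.0, -3.5]
grip_width: 0.0156
grip_force: 49.9
```

Run:
```python
from h import *
s=robot.camera('scene');d=robot.camera('side');go(.469,-.294,.1684);T=robot.get_obs()['position']
print(robot.get_obs()['joint_velocities'].round(3))
A=lambda v:T+R.from_quat(robot.get_obs()['tool_rot']).apply([v[1],v[0],0.0444-v[2]])  # tray coords: toolx=tray y, tooly=tray x
ball=A((0,-.066,.026));cap=A((0,.067,.083));print(ball,cap)
for n,c in (('s',s),('d',d)):
    pb,pc=proj(c,[ball,cap]); print(n,'pred ball',pb,'cap',pc)
    try: u=blob(c,'red',pc,20); print(' red',u)
    except Exception: print(' red hidden')
    h=cv2.cvtColor(c['img'],cv2.COLOR_RGB2HSV).astype(int); w=np.zeros(h.shape[:2],np.uint8); cv2.circle(w,tuple(int(v) for v in pb),14,1,-1)
    m=((h[...,1]<45)&(h[...,2]>110)&(w>0)).astype(np.uint8); k,l,st,ce=cv2.connectedComponentsWithStats(m)
    if k>1: i=1+np.argmax(st[1:,4]); print(' ball',ce[i],st[i])
    g=cv2.inRange(cv2.cvtColor(c['img'],cv2.COLOR_RGB2HSV),np.array((65,80,40)),np.array((95,255,255))); w=np.zeros(g.shape,np.uint8);cv2.circle(w,tuple(int(v) for v in pb),45,255,-1)
    p=np.argwhere(g&w)[:,::-1]; print(' green',len(p),p.min(0) if len(p) else '',p.max(0) if len(p) else '')
    corners=[A((x,y,.018)) for x,y in ((-.03,-.096),(.03,-.096),(.03,-.036),(-.03,-.036))]; print(' pred green',proj(c,corners).round(0).tolist())
```

```text
d_tool [ 0.0003 -0.0003 -0.0001] phi 1.5018 turn None pos [ 0.4693 -0.2943  0.1683] t 23.3
[-0.001  0.    -0.001  0.001  0.    -0.001]
[ 0.46474406 -0.36016536  0.14989368] [ 0.47391178 -0.22748075  0.20689146]
s pred ball [ 95.18895554 216.9754269 ] cap [163.29532423 176.453247  ]
 red [163.  176.5]
 ball [ 97.08510638 217.22695035] [ 91 211  13  14 141]
 green 631 [ 80 209] [116 238]
 pred green [[78.0, 214.0], [79.0, 234.0], [115.0, 226.0], [112.0, 207.0]]
d pred ball [438.38750175 136.96963443] cap [424.6868477  146.21701299]
 red [426. 147.]
 ball [441.33333333 139.16666667] [441 138   2   4   6]
 green 135 [437 136] [451 151]
 pred green [[452.0, 137.0], [431.0, 130.0], [423.0, 142.0], [446.0, 149.0]]
```

Ball, cap and green block all sit within a few pixels of where a level tray would put them, and the arm is still.

```bash
python3 -c "
from rig import robot
print(robot.hand_in())"
```

```text
the job is handed in; nothing more can be done
None
```

I handed the job in at about 23 s: the red-capped tube is seated in the tray's hole and the tray is held level and still about 10 cm above the rosette, with the ball still in its pocket; I viewed 11 pictures, one more than the limit of 10.

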